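# Take the red fence stop out of its T-slot

## Task

The red fence stop is no longer needed on the T-slot plate. Slide it along its slot to the open pocket at the slot's end, lift it out there, and stand it upright on the floor of the green parts bin. Leave the blue stop where it is in the other slot.

Things in the scene. Friction and masses are not known exactly. Their poses are not given: they have to be found in the camera images.
- red_stop: Red fence stop, 0.25 kg, loose in either T-slot, about 2 mm play across. Origin: centre of its foot's underside (8 mm above the table when in the slot); z up, y along the slot to the open end. Foot 30 (x) x 40 (y) x 8 mm, stem 14 x 34 mm up to z = 24, then the red block to grasp, 32 (x) x 36 (y) mm, z = 24 to 70 mm. The foot is held down by the slot's lips.
- blue_stop: Blue fence stop, same shape, sizes and origin as the red one, loose in the other T-slot. It is to stay where it is.
- rail: T-slot plate, aluminium, fixed, 130 (x) x 228 (y) x 30 mm high. Origin: underside, midway between the slots; y along them to the open end. Slots centred at x = -35, +35 mm, floor z = 8, throat 18 mm. Lips end at y = 45; from there to y = 110 each slot is a 44 mm wide pocket open above and at its end. A stop lifts out when its origin is at y = 68 to 95 (best 82).
- bin: Green open-topped parts bin with a low front, loose, 0.4 kg, 112 (x) x 168 (y) x 73 mm high, empty. Origin: about the centre of its underside; z up, y towards its low front. Flat floor, upper face at z = 2 mm, from x = -47 to 47 and y = -78 to 68 mm; side and rear walls 72 mm high, front lip 48 mm. A tall upright monitor stands to the right of the T-slot plate (face at y = 0.09 m, x from 0.55 m).
Not all that is in view belongs to the job. Several things have the shape of the red_stop; the one meant has the colours described above.

How it is judged:
By the outcome, as a careful person would: the job done as asked, in the order asked, and still so for the second after the job is handed in, with the robot touching nothing.
It also fails if it takes over 42 s, if anything falls off the work surface, if the arm or the gripper's body presses on something with over 40 N, if the wrist force passes 120 N, or if a joint passes its speed limit or range.

## Robot

A 6-joint arm with a two-finger parallel gripper is mounted at the origin on a cart in front of the work surface, level with it; the furniture and walls round the work are solid. World frame = base frame: x ahead of the robot, y to its left, z up, the work surface at z = 0. Lengths are in mm, angles in degrees, forces in N, time in s.
With the tool pointing down it reaches from about 350 to 850 mm from the base axis. Payload 8.1 kg.
Tool frame: the origin (TCP) lies midway between the tips of the shut fingers; the grasp point (between the pads) lies 19 mm behind it (r.tcp_to_grasp is the distance from the TCP to the grasp point, in mm); z points along the fingers, y is the direction in which the jaws open and shut (so a half turn about z gives the same grasp; the last joint's range is limited). The gripper opens to 85 mm and grips with 20 to 120 N. Pads are 22 mm wide; open, the fingers measure 114 mm over their backs; the gripper's body (76 mm by 85 mm) begins 54 mm behind the grasp point. The pads swing forward as they close: fully open they stand 13 mm farther back than shut.
Start: joints at [-70.038, 7.471, 85.268, -0, 87.261, -4.893], TCP at [252.213, -544.421, 231.292] pointing down, gripper open.
Joint ranges: [-169.43, 169.43], [-51.17, 129.36], [1.28, 143.12], [-76.62, 256.62], [0, 156.53], [-152.29, 152.29]. Speed limits (degrees/s): [136.94, 136.94, 159.86, 180, 180, 180].

## Interface

Orientations are given as [roll, pitch, yaw] about the fixed x, y, z axes, in that order (R = Rz(yaw) Ry(pitch) Rx(roll)).
In Python, from bench import r gives the robot as it stands.
- The arm moves only by the tool jog_arm, never from a script. Its argument "targets" is a list of rows, each a list of 7 numbers: the shift along the tool's x, y, z in m, then the turn, a rotation vector about the tool's x, y, z in rad, then the closure, from 0 (fully open) to 1 (shut). In form: [[dx, dy, dz, wx, wy, wz, claw], ...]. A call has 1 to 5 rows; each row is the pose to reach, as a shift and turn from the pose commanded when the call began, along the tool's axes at that moment; what a row does not reach only later rows make up. A row lasts 1/12 s, in which the tool goes at most 41.7 mm and 7.16 degrees, less where a joint would pass 70% of its speed; a pose out of reach is approached as far as the arm can. A call with a gripper value outside its range is refused whole. The fingers move at their own pace and stop on an object; "newtons" is the grip in N (left out, the last holds). Time passes only in rows, so rows that repeat a pose let the fingers close. It gives the time, the measured TCP pose, the force and the opening at its end, in the units of the state.
- r.sense(): the state, without advancing time (a new reading comes with each control period).
- r.snapshot(name): name is "side" or "top"; returns a dict with "pixels" (400x640x3 uint8, red, green, blue), "fx", "fy", "cx", "cy" (pixels), "origin" and "attitude" of the camera in the world. Camera axes: x right, y down, z forward; pixel columns grow to the right and rows downward; lengths in mm; the calibration is good to about 2 mm. A picture is of the moment at which its call begins. There is no depth.
- r.hand_in(): hands the job in, once; it reports no verdict.
The state is a dict: "time": time; "joint_pos": joint angles; "qd": joint speeds; "joint_efforts": joint torques, N m; "tool_pos": TCP position; "tcp_rot": TCP orientation; "ft_force": force on the tool from outside, world axes, zero at the start; "wrist_torque": the same for the moment, N m; "finger_gap": finger opening in mm.
Only numpy, scipy, OpenCV 4.12 (cv2) and the standard library are available. Lean on these libraries where they do the work, as an engineer would, in place of code of your own. Each camera call takes 0.05 s, during which the arm holds its last target.

## Working session

There is one attempt and no reset: what is moved stays moved. The work goes in short steps, Python scripts to look and compute and a tool call to move; the robot and the scene stay as the last step left them, time stands still between calls to the robot, and variables do not carry over. Pictures are saved under pics/ and viewed, and the job is handed in when it is done.

Besides the shell and the picture viewer there is one more tool, called after "Request:" as a command line: name --pt "numbers of a row" for each row, then --argument value for the rest. jog_arm: Moves the arm, as the interface text tells. Its arguments: {"type":"object","properties":{"targets":{"type":"array","items":{"type":"array","items":{"type":"number"}}},"newtons":{"type":"number"}},"required":["targets"]}

```bash
mkdir -p pics; ls
python3 - <<'E'
from bench import r
import cv2
print(r.sense())
for n in("side","top"):
    s=r.snapshot(n); cv2.imwrite(f"pics/{n}0.png",s["pixels"][:,:,::-1])
    print(n,{k:v for k,v in s.items() if k!="pixels"})
E
```

```text
pics
{'time': 0.0, 'joint_pos': array([-7.00388996e+01,  7.51587809e+00,  8.53311227e+01,  2.45193773e-04,
        8.72605609e+01, -4.89323942e+00]), 'qd': array([-0.04308309, -0.04411949,  0.01671479, -0.09614412,  0.03833777,
        0.09207993]), 'joint_efforts': array([ 2.73893005e-03, -5.69383013e+01, -5.00560176e+01,  2.42532060e-04,
        1.46260142e-02, -2.67733560e-05]), 'tool_pos': array([ 252.01643853, -543.89173555,  230.21873096]), 'tcp_rot': array([-1.79892851e+02, -9.41894367e-03,  2.48543191e+01]), 'ft_force': array([-0.2191884 ,  0.0273033 ,  0.38044794]), 'wrist_torque': array([-0.02735448, -0.08657961,  0.00797144]), 'finger_gap': 85.39043434245625}
side {'fx': 408.53039367475606, 'fy': 408.53039367475606, 'cx': 314.96596246030845, 'cy': 204.56184881663847, 'origin': array([325.3442365 , 913.71124883, 570.38286473]), 'attitude': array([-127.36606008,   -0.65598492, -166.60231157])}
top {'fx': 504.9084757396841, 'fy': 504.9084757396841, 'cx': 331.8772384452333, 'cy': 208.23472213421957, 'origin': array([ 360.0346809 ,  239.72517019, 1093.3979136 ]), 'attitude': array([-1.72541149e+02,  3.68265286e-02, -9.12128138e+01])}
```

View pics/side0.png

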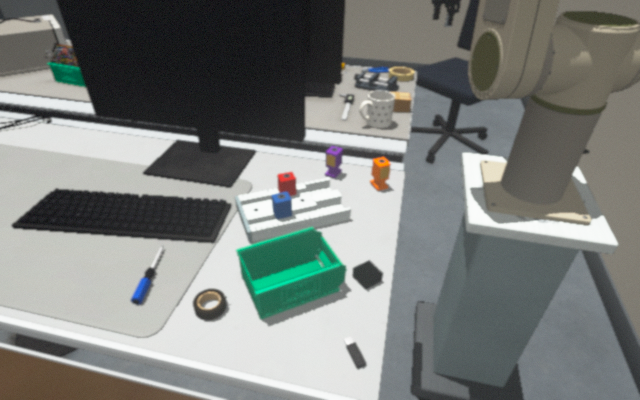

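View pics/top0.png

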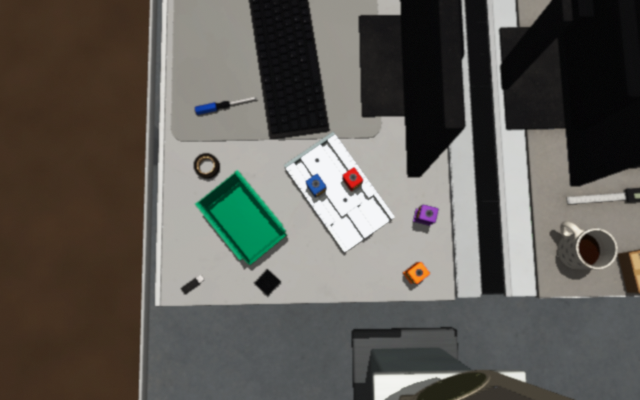

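The side view has red at (287,183), blue at (282,205) and the bin at (290,270). The top view has red at (352,179), blue at (316,184), the rail around (340,195) and the bin around (241,218). I'll measure these next.

```bash
cat > h.py <<'E'
import numpy as np, cv2
from scipy.spatial.transform import Rotation as R
def rot(rpy): return R.from_euler('xyz',rpy,degrees=True).as_matrix()
def ray(s,uv):
    uv=np.atleast_2d(np.asarray(uv,float))
    d=np.c_[(uv[:,0]-s['cx'])/s['fx'],(uv[:,1]-s['cy'])/s['fy'],np.ones(len(uv))]
    return d@rot(s['attitude']).T
def onz(s,uv,z):
    d=ray(s,uv); o=s['origin']; t=(z-o[2])/d[:,2]
    return o+d*t[:,None]
def proj(s,P):
    p=(np.atleast_2d(P)-s['origin'])@rot(s['attitude'])
    return np.c_[p[:,0]/p[:,2]*s['fx']+s['cx'],p[:,1]/p[:,2]*s['fy']+s['cy']]
def hsv(s): return cv2.cvtColor(s['pixels'],cv2.COLOR_RGB2HSV)
def mask(s,c):
    h=hsv(s); 
    if c=='red': return ((cv2.inRange(h,(0,150,60),(5,255,255))|cv2.inRange(h,(172,150,60),(180,255,255))))
    if c=='blue': return cv2.inRange(h,(103,130,50),(122,255,255))
    if c=='green': return cv2.inRange(h,(65,120,30),(90,255,255))
    if c=='white': return cv2.inRange(h,(0,0,215),(180,30,255))
def blobs(m,amin=30):
    cs,_=cv2.findContours(m,cv2.RETR_EXTERNAL,cv2.CHAIN_APPROX_NONE)
    return sorted([c for c in cs if cv2.contourArea(c)>amin],key=lambda c:-cv2.contourArea(c))
E
python3 - <<'E'
from bench import r
from h import *
for n in("side","top"):
    s=r.snapshot(n)
    p=s['pixels'][:,:,::-1]
    c=(270,120,410,270) if n=="top" else (225,140,365,250)
    cv2.imwrite(f"pics/{n}z.png",cv2.resize(p[c[1]:c[3],c[0]:c[2]],None,fx=5 if n=="side" else 4,fy=5 if n=="side" else 4,interpolation=cv2.INTER_CUBIC))
    for col in("red","blue","green","white"):
        for b in blobs(mask(s,col))[:3]:
            rc=cv2.minAreaRect(b); print(n,col,cv2.contourArea(b),np.round(rc[0],1),np.round(rc[1],1),round(rc[2],1), np.round(cv2.boxPoints(rc).ravel(),1))
E
```

```text
side red 71.5 [286.3 177.5] [ 8.3 15.1] 82.9 [278.3 174.3 293.3 172.5 294.3 180.7 279.3 182.6]
side blue 198.0 [141.4 288.7] [ 9.4 25.9] 26.6 [131.4 298.2 143.  275.  151.4 279.2 139.8 302.4]
side blue 81.0 [281.  197.9] [ 9.2 16. ] 74.7 [272.1 195.5 287.5 191.3 289.9 200.2 274.5 204.4]
side blue 59.5 [378.   69.4] [ 4.9 18.1] 83.7 [368.8  68.  386.8  66.  387.3  70.9 369.3  72.9]
side green 6236.0 [292.3 268.2] [72.9 98.1] 70.1 [233.8 250.5 326.  217.2 350.8 285.8 258.6 319.1]
side green 543.5 [66.2 73.1] [41.6 18.6] 11.3 [44.  78.2 47.6 59.9 88.4 68.1 84.7 86.3]
side white 32847.0 [200.4 260. ] [385.3 243.2] 7.4 [ -6.3 355.7  25.1 114.4 407.1 164.3 375.7 405.5]
side white 4538.0 [ 97.9 141.3] [196.3  34.1] 7.3 [ -1.6 145.7   2.7 111.9 197.4 136.8 193.1 170.7]
side white 2571.0 [539.6 198. ] [164.8  70.1] 8.5 [452.9 220.4 463.3 151.1 626.3 175.5 615.9 244.8]
top red 228.5 [351.8 178. ] [16.9 15.8] 56.3 [340.5 175.3 353.7 166.5 363.1 180.6 349.9 189.4]
top blue 207.5 [315.  184.1] [16.6 14.8] 54.5 [304.1 181.6 316.2 173.  325.8 186.6 313.8 195.1]
top blue 150.0 [205.6 108.3] [ 8.3 21.4] 77.9 [194.3 106.5 215.2 102.  216.9 110.2 196.  114.6]
top green 4366.0 [241.5 218.8] [82.4 55.7] 50.7 [193.9 204.5 237.  169.3 289.1 233.1 246.1 268.3]
top white 2442.5 [342.9 190.3] [104.2  34.1] 49.4 [296.1 161.8 322.  139.6 389.8 218.8 363.9 240.9]
top white 1314.0 [323.9 203.3] [102.3  21.8] 54.9 [285.5 167.7 303.4 155.2 362.2 238.8 344.4 251.4]
top white 736.5 [412.5 386.5] [24.  75.4] 89.0 [374.6 375.1 450.  373.8 450.4 397.8 375.  399.1]
```

View pics/sidez.png

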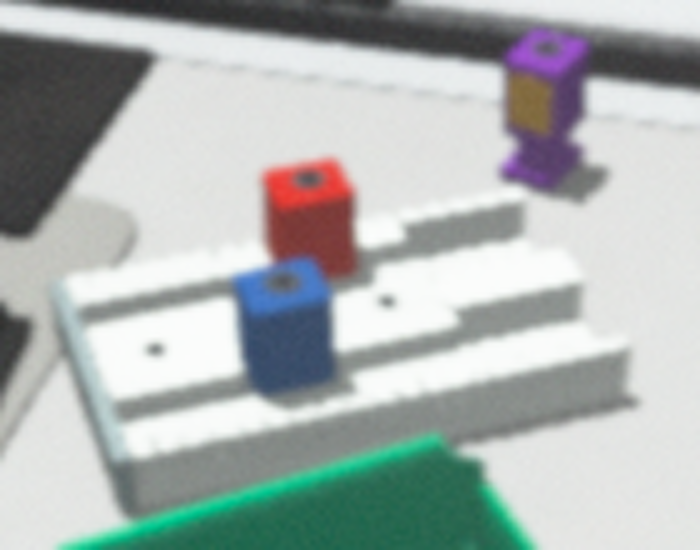

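View pics/topz.png

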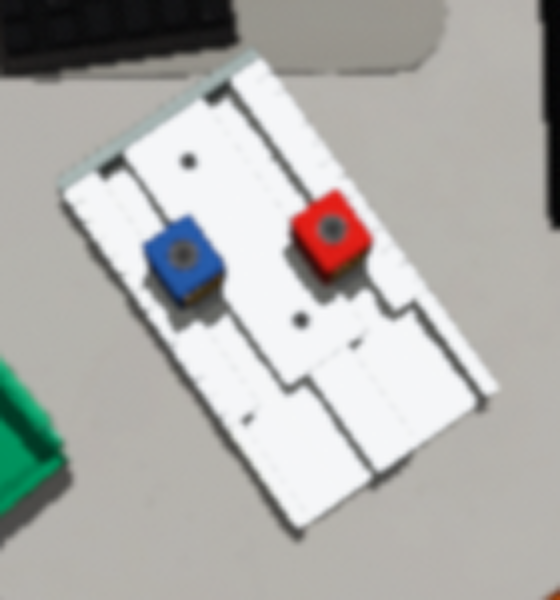

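Run:
```python
from bench import r
from h import *
s=r.snapshot("top"); S=r.snapshot("side")
q=onz(s,[(285.7,167.2),(334.3,133.5),(394.2,217),(345,252)],30); print("rail",q.round(1), [np.linalg.norm(q[i]-q[(i+1)%4]).round(1) for i in range(4)])
print(q.mean(0), [np.degrees(np.arctan2(*(v)[:2][::-1])).round(2) for v in (q[2]-q[1],q[3]-q[0],q[1]-q[0],q[2]-q[3])])
# centre hole
print("hole red,blue top", onz(s,[(270+332/4,120+229/4),(270+183/4,120+255/4)],78).round(1))
print("side", onz(S,[(225+310/5,140+180/5),(225+285/5,140+282/5)],78).round(1))
p=s['pixels'][:,:,::-1]; cv2.imwrite("pics/binT.png",cv2.resize(p[160:280,185:300],None,fx=5,fy=5,interpolation=2))
p=S['pixels'][:,:,::-1]; cv2.imwrite("pics/binS.png",cv2.resize(p[220:320,225:355],None,fx=5,fy=5,interpolation=2))
```

```text
rail [[590.2 334.7  30. ]
 [662.4 228.8  30. ]
 [477.7 105.8  30. ]
 [406.  211.9  30. ]] [np.float64(128.2), np.float64(221.8), np.float64(128.0), np.float64(221.4)]
[534.0538406  220.28809815  30.        ] [np.float64(-146.34), np.float64(-146.3), np.float64(-55.74), np.float64(-55.93)]
hole red,blue top [[555.9 193.   78. ]
 [544.1 269.4  78. ]]
side [[552.3 200.2  78. ]
 [540.7 275.   78. ]]
```

View pics/binT.png

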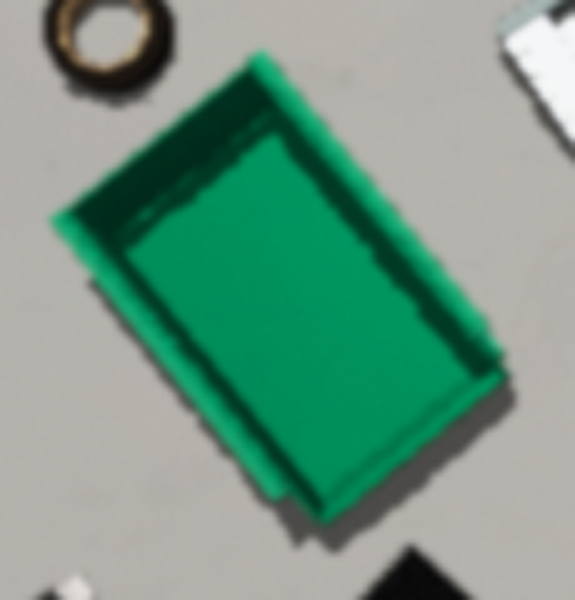

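View pics/binS.png

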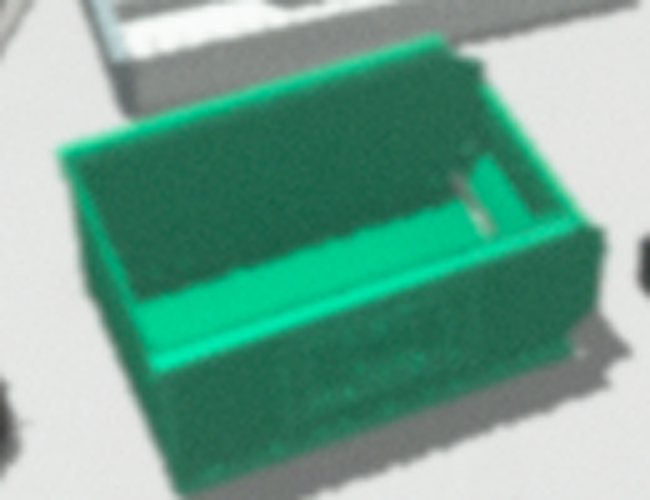

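```bash
cat >> h.py <<'E'
def ang(v): return round(float(np.degrees(np.arctan2(v[1],v[0]))),2)
E
python3 - <<'E'
from bench import r
from h import *
s=r.snapshot("top"); S=r.snapshot("side")
cT=lambda x,y:(185+(x+.5)/5-.5,160+(y+.5)/5-.5)
cS=lambda x,y:(225+(x+.5)/5-.5,220+(y+.5)/5-.5)
rT=lambda x,y:(270+(x+.5)/4-.5,120+(y+.5)/4-.5)
rS=lambda x,y:(225+(x+.5)/5-.5,140+(y+.5)/5-.5)
a=onz(s,[cT(50,218),cT(262,52)],73); b=onz(s,[cT(508,378),cT(328,527)],48); c=onz(s,[cT(497,340),cT(275,500)],73)
print("binT rear",a.round(1),"front",b.round(1),"side ends",c.round(1))
print(np.linalg.norm(a[0]-a[1]),np.linalg.norm(b[0]-b[1]),"dirs",ang(b.mean(0)-a.mean(0)),ang(a[1]-a[0]),ang(c[0]-a[1]),ang(c[1]-a[0]), "len",np.linalg.norm((b.mean(0)-a.mean(0))[:2]),"mid",(a.mean(0)+b.mean(0))/2)
a=onz(S,[cS(155,370),cS(58,150)],73); c=onz(S,[cS(440,35),cS(570,220)],73)
print("binS rear",a.round(1),c.round(1))
# lips: top view
l=onz(s,[rT(290,388),rT(400,316)],30)
e=onz(s,[rT(300,532),rT(497,388)],30)
print("lip",l.round(1),"end",e.round(1))
yd=np.array([np.cos(np.radians(-146.3)),np.sin(np.radians(-146.3)),0])
print("lip-end along",(e.mean(0)-l.mean(0))@yd)
h=onz(s,[rT(332,229),rT(183,255)],78)
print("holes",h.round(1),"to end", (e.mean(0)-h)@yd, "to lip",(l.mean(0)-h)@yd)
# side: same
e=onz(S,[rS(520,190),rS(628,345)],30); f=onz(S,[rS(55,285),rS(125,462)],30)
print("S near",e.round(1),"far",f.round(1)); l=onz(S,[rS(404,228),rS(460,318)],30)
h=onz(S,[rS(310,180),rS(285,282)],78); print(h.round(1),"to end",(e.mean(0)-h)@yd,"to lip",(l.mean(0)-h)@yd)
# colour mask centroid of red top both views
E
```

```text
binT rear [[509.9 517.5  73. ]
 [577.1 431.2  73. ]] front [[442.5 333.4  48. ]
 [382.7 408.1  48. ]] side ends [[456.1 335.5  73. ]
 [393.4 425.3  73. ]]
109.39594478589511 95.68754795773097 dirs -141.65 -52.09 -141.67 -141.67 len 166.97420741644734 mid [478.05894131 422.52549351  60.5       ]
binS rear [[507.4 523.8  73. ]
 [574.1 438.8  73. ]] [[459.3 346.   73. ]
 [394.  428.7  73. ]]
lip [[480.8 216.1  30. ]
 [518.2 156.7  30. ]] end [[404.7 212.7  30. ]
 [478.5 106.5  30. ]]
lip-end along 63.05201992005871
holes [[556.7 193.8  78. ]
 [544.8 270.2  78. ]] to end [114.74109663 147.24657292] to lip [51.68907671 84.194553  ]
S near [[476.3 112.6  30. ]
 [406.4 219.1  30. ]] far [[661.5 239.   30. ]
 [589.  343.9  30. ]]
[[553.6 198.9  78. ]
 [541.9 273.9  78. ]] to end [111.6883387  143.58021313] to lip [49.53231493 81.42418936]
```

```bash
cat > go.py <<'E'
import sys; from bench import r; from h import *
# usage: go.py x y z yaw
st=r.sense(); t=[float(a) for a in sys.argv[1:5]]
R0=rot(st['tcp_rot']); R1=rot([180,0,t[3]])
d=R0.T@(np.array(t[:3])-st['tool_pos']); w=R.from_matrix(R0.T@R1).as_rotvec()
print(round(st['time'],2),st['tool_pos'].round(1),st['tcp_rot'].round(2),"F",st['ft_force'].round(1),"gap",st['finger_gap'].round(1),"q",st['joint_pos'].round(0))
print("shift m",(d/1000).round(4),"turn",w.round(4))
E
python3 go.py 400 -20 235 123.7
```

```text
Traceback (most recent call last):
  File "go.py", line 6, in <module>
    print(round(st['time'],2),st['tool_pos'].round(1),st['tcp_rot'].round(2),"F",st['ft_force'].round(1),"gap",st['finger_gap'].round(1),"q",st['joint_pos'].round(0))
                                                                                                               ^^^^^^^^^^^^^^^^^^^^^^
AttributeError: 'float' object has no attribute 'round'
```

```bash
sed -i "s/st\['finger_gap'\].round(1)/round(float(st['finger_gap']),1)/" go.py
python3 go.py 400 -20 235 123.7
```

```text
0.4 [ 252.2 -544.3  231.1] [-179.98   -0.     24.86] F [-1.1 -0.2  0.5] gap 85.5 q [-70.   7.  85.   0.  87.  -5.]
shift m [ 0.3545 -0.4137 -0.0037] turn [-2.0000e-04 -3.0000e-04 -1.7252e+00]
```

Request:
jog_arm --pt "0.065 -0.077 0 0 0 -0.12 0" --pt "0.13 -0.153 0 0 0 -0.24 0" --pt "0.195 -0.23 0 0 0 -0.36 0" --pt "0.26 -0.306 0 0 0 -0.48 0" --pt "0.325 -0.38 0 0 0 -0.6 0"

```text
time: 0.82
tool_pos: [308.0, -342.0, 231.1]
tcp_rot: [180.0, -0.0, 59.5]
ft_force: [1.2, -0.6, 0.9]
finger_gap: 85.2
```

```bash
python3 go.py 400 -20 235 123.7
```

```text
0.82 [ 308.  -342.   231.1] [179.99  -0.    59.53] F [ 1.2 -0.6  0.9] gap 85.2 q [-54. -15. 107.   0.  88. -24.]
shift m [ 0.3242 -0.084  -0.0038] turn [ 2.0000e-04  0.0000e+00 -1.1199e+00]
```

Request:
jog_arm --pt "0.32 -0.083 0 0 0 -0.6 0" --pt "0.32 -0.083 0 0 0 -0.6 0" --pt "0.32 -0.083 0 0 0 -0.6 0" --pt "0.32 -0.083 0 0 0 -0.6 0" --pt "0.32 -0.083 0 0 0 -0.6 0"

```text
time: 1.23
tool_pos: [366.3, -141.9, 231.6]
tcp_rot: [179.9, 0.0, 94.0]
ft_force: [1.3, 0.2, 0.4]
finger_gap: 85.0
```

```bash
python3 go.py 440 100 235 123.7
```

```text
1.23 [ 366.3 -141.9  231.6] [1.7994e+02 3.0000e-02 9.3960e+01] F [1.3 0.2 0.4] gap 85.0 q [-29. -27. 116.   0.  91. -33.]
shift m [ 0.2362  0.0902 -0.0034] turn [ 0.0009  0.0009 -0.5191]
```

Request:
jog_arm --pt "0.236 0.09 0 0 0 -0.519 0" --pt "0.236 0.09 0 0 0 -0.519 0" --pt "0.236 0.09 0 0 0 -0.519 0" --pt "0.236 0.09 0 0 0 -0.519 0" --pt "0.236 0.09 0 0 0 -0.519 0"

```text
time: 1.65
tool_pos: [428.2, 57.5, 231.8]
tcp_rot: [179.9, 0.0, 123.8]
ft_force: [1.5, -0.3, 0.7]
finger_gap: 85.3
```

```bash
python3 go.py 555 196 200 123.7
```

```text
1.65 [428.2  57.5 231.8] [1.7994e+02 5.0000e-02 1.2381e+02] F [ 1.5 -0.3  0.7] gap 85.3 q [  1. -20. 110.  -0.  89. -33.]
shift m [0.0446 0.1823 0.0319] turn [0.0011 0.0008 0.0019]
```

Request:
jog_arm --pt "0.045 0.182 0.032 0 0 0 0" --pt "0.045 0.182 0.032 0 0 0 0" --pt "0.045 0.182 0.032 0 0 0 0" --pt "0.045 0.182 0.032 0 0 0 0" --pt "0.045 0.182 0.032 0 0 0 0"

```text
time: 2.07
tool_pos: [556.7, 196.1, 197.9]
tcp_rot: [180.0, -0.0, 123.4]
ft_force: [0.3, -0.7, 0.6]
finger_gap: 85.4
```

```bash
python3 go.py 555 196.5 125 123.7
python3 - <<'E'
from bench import r
from h import *
st=r.sense()
for n in("side","top"):
    s=r.snapshot(n); p=s['pixels'][:,:,::-1].copy()
    u=proj(s,st['tool_pos'])[0]; print(n,u)
    x,y=int(u[0]),int(u[1]); x0,y0=max(x-60,0),max(y-60,0)
    c=cv2.resize(p[y0:y0+120,x0:x0+140],None,fx=5,fy=5,interpolation=2)
    q=rot(st['tcp_rot'])
    for off in(-50,0,50):
        v=proj(s,st['tool_pos']+q[:,1]*off-q[:,2]*13)[0]; cv2.circle(c,(int((v[0]-x0+.5)*5),int((v[1]-y0+.5)*5)),3,(255,0,255),-1)
    cv2.imwrite(f"pics/{n}1.png",c)
E
```

```text
2.07 [556.7 196.1 197.9] [ 1.7999e+02 -4.0000e-02  1.2344e+02] F [ 0.3 -0.7  0.6] gap 85.4 q [ 14.   7.  89.   0.  84. -19.]
shift m [ 0.0012 -0.0012  0.0729] turn [ 0.0002 -0.0007 -0.0046]
side [283.66125649 124.78058889]
top [353.98599723 164.21204105]
```

View pics/side1.png

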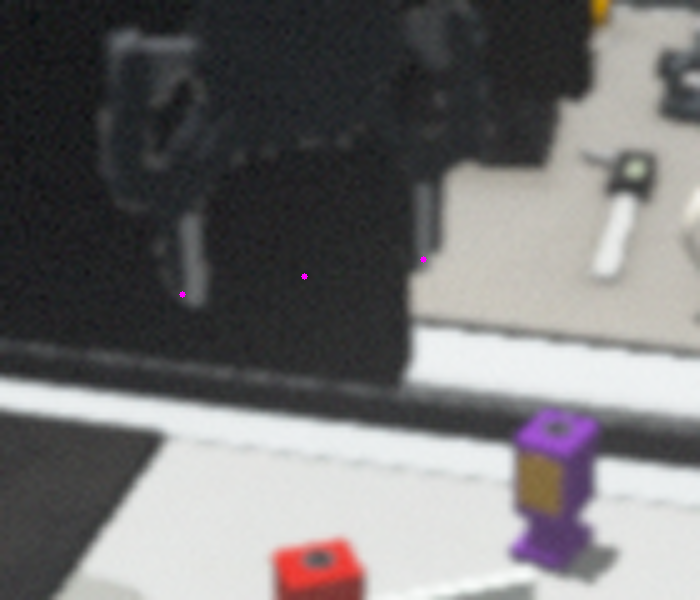

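View pics/top1.png

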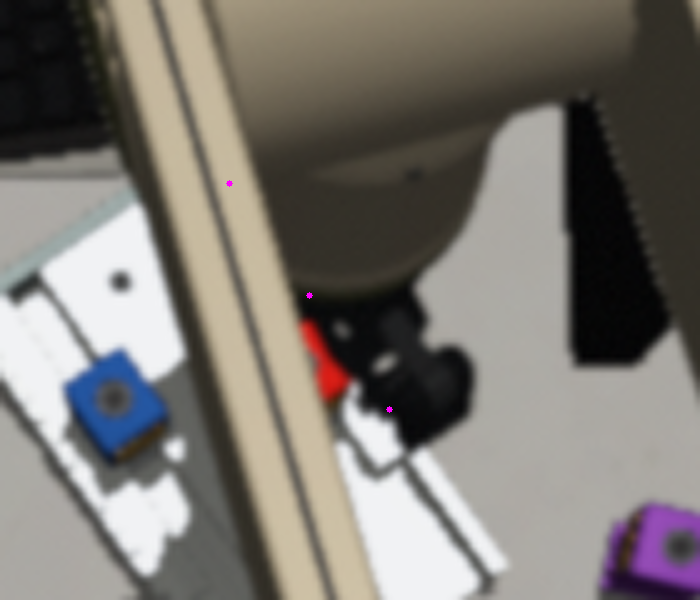

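```bash
python3 go.py 556 194.5 41 123.7
```

```text
2.17 [556.  195.5 197.1] [-1.7989e+02 -8.0000e-02  1.2350e+02] F [-0.1  0.   0.4] gap 85.4 q [ 14.   7.  89.   0.  84. -19.]
shift m [-0.0011 -0.0003  0.1561] turn [-0.002  -0.0014 -0.0035]
```

Request:
jog_arm --pt "-0.001 0 0.035 0 0 -0.003 0" --pt "-0.001 0 0.07 0 0 -0.003 0" --pt "-0.001 0 0.1 0 0 -0.003 0" --pt "-0.001 0 0.1 0 0 -0.003 0"

```text
time: 2.5
tool_pos: [550.7, 190.3, 92.1]
tcp_rot: [-179.4, -0.2, 123.5]
ft_force: [-0.1, 0.2, -1.6]
finger_gap: 85.5
```

```bash
python3 go.py 556 194.5 41 123.7
python3 - <<'E'
from bench import r
from h import *
st=r.sense()
s=r.snapshot("side"); p=s['pixels'][:,:,::-1].copy()
cv2.imwrite(f"pics/side2.png",cv2.resize(p[110:230,220:360],None,fx=5,fy=5,interpolation=2))
E
```

```text
2.5 [550.7 190.3  92.1] [-179.38   -0.21  123.5 ] F [-0.1  0.2 -1.6] gap 85.5 q [ 14.  12.  96.  -0.  73. -19.]
shift m [0.0004 0.0073 0.0511] turn [-0.0109 -0.0036 -0.0035]
```

View pics/side2.png

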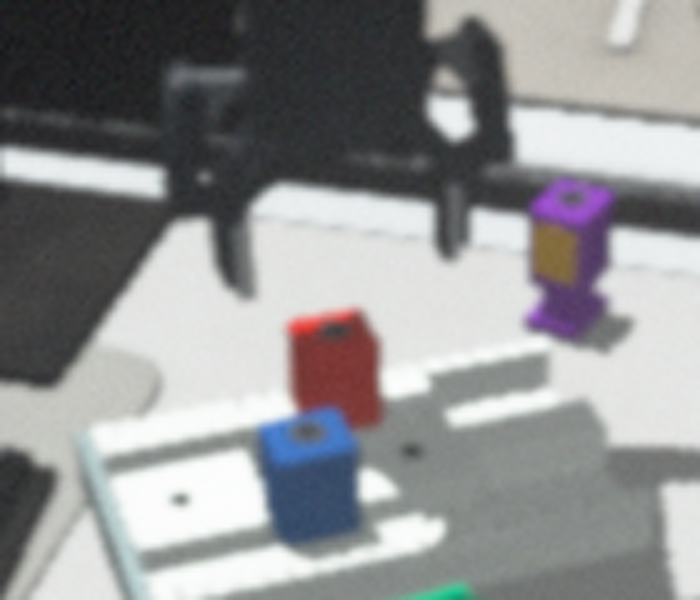

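```bash
python3 go.py 556 194.5 41 123.7
```

```text
2.55 [552.5 190.8  95.7] [-1.7957e+02 -1.4000e-01  1.2350e+02] F [-0.6  0.8  0.6] gap 85.5 q [ 14.  11.  95.  -0.  74. -19.]
shift m [0.001  0.0054 0.0547] turn [-0.0076 -0.0025 -0.0035]
```

Request:
jog_arm --pt "0 0 0.02 0 0 0 0" --pt "0 0 0.04 0 0 0 0" --pt "0 0 0.056 0 0 0 0" --pt "0 0 0.056 0 0 0 0" --pt "0 0 0.056 0 0 0 0"

```text
time: 2.97
tool_pos: [556.6, 192.0, 45.2]
tcp_rot: [179.9, 0.0, 123.5]
ft_force: [-0.1, -0.2, 0.3]
finger_gap: 85.5
```

```bash
python3 go.py 556 194.5 41 123.7
python3 - <<'E'
from bench import r
from h import *
st=r.sense()
s=r.snapshot("side"); p=s['pixels'][:,:,::-1].copy()
cv2.imwrite(f"pics/side3.png",cv2.resize(p[110:230,220:360],None,fx=5,fy=5,interpolation=2))
E
```

```text
2.97 [556.6 192.   45.2] [1.7994e+02 2.0000e-02 1.2351e+02] F [-0.1 -0.2  0.3] gap 85.5 q [ 14.  15.  97.  -0.  68. -19.]
shift m [0.0024 0.0009 0.0042] turn [ 0.0011  0.0004 -0.0034]
```

View pics/side3.png

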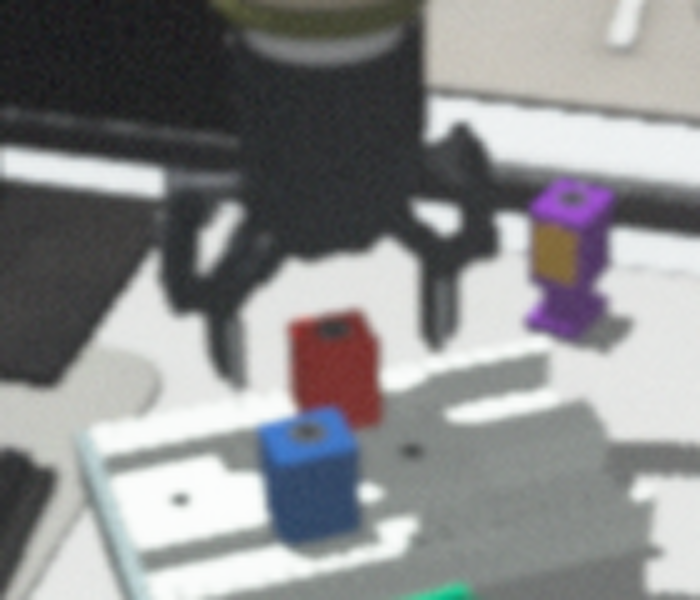

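Request:
jog_arm --pt "0 0 0.003 0 0 0 0.3" --pt "0 0 0.003 0 0 0 0.6" --pt "0 0 0.003 0 0 0 0.8" --pt "0 0 0.003 0 0 0 0.8" --pt "0 0 0.003 0 0 0 0.8" --newtons 45

```text
time: 3.43
tool_pos: [556.4, 192.2, 41.2]
tcp_rot: [179.9, 0.0, 123.5]
ft_force: [-0.7, -0.6, 3.8]
finger_gap: 35.6
```

Request:
jog_arm --pt "0 0 0 0 0 0 0.8" --pt "0 0 0 0 0 0 0.8" --pt "0 0 0 0 0 0 0.8" --pt "0 0 0 0 0 0 0.8"

```text
time: 3.77
tool_pos: [556.4, 192.2, 41.1]
tcp_rot: [179.9, 0.0, 123.5]
ft_force: [-0.8, -0.4, 6.0]
finger_gap: 35.3
```

```bash
python3 go.py 556 194.5 41 123.7
python3 - <<'E'
from bench import r
from h import *
st=r.sense(); print(st['wrist_torque'])
s=r.snapshot("side"); p=s['pixels'][:,:,::-1].copy()
cv2.imwrite(f"pics/side4.png",cv2.resize(p[110:230,220:360],None,fx=5,fy=5,interpolation=2))
E
```

```text
3.77 [556.4 192.2  41.1] [1.7994e+02 2.0000e-02 1.2352e+02] F [-0.8 -0.4  6. ] gap 35.3 q [ 14.  15.  97.  -0.  68. -19.]
shift m [0.0021 0.0009 0.0001] turn [ 0.001   0.0004 -0.0031]
[-0.09635758  0.29358694  0.00866543]
```

View pics/side4.png

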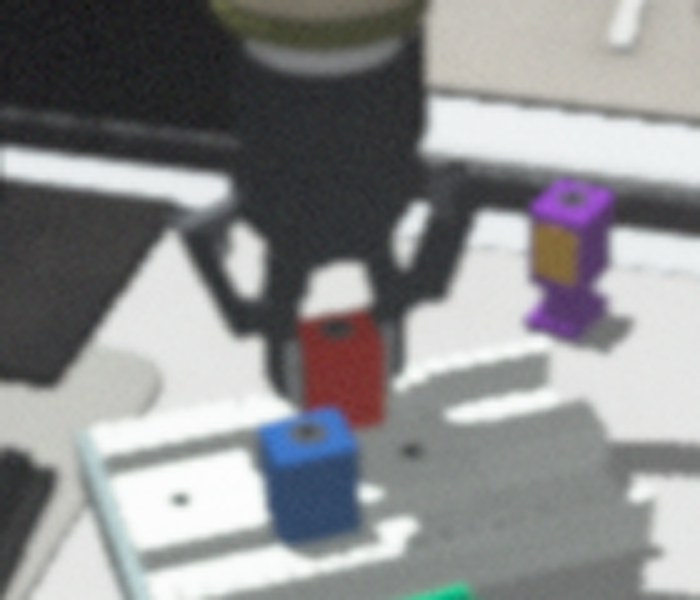

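Request:
jog_arm --pt "0 -0.008 -0.0005 0 0 0 0.8" --pt "0 -0.016 -0.0005 0 0 0 0.8" --pt "0 -0.024 -0.0005 0 0 0 0.8" --pt "0 -0.032 -0.0005 0 0 0 0.8" --pt "0 -0.032 -0.0005 0 0 0 0.8"

```text
time: 4.23
tool_pos: [528.0, 173.5, 41.1]
tcp_rot: [-180.0, 0.0, 123.5]
ft_force: [-0.8, -0.2, 6.0]
finger_gap: 35.8
```

```bash
python3 go.py 556 194.5 41 123.7
python3 - <<'E'
from bench import r
from h import *
st=r.sense(); q=rot(st['tcp_rot']); print("tool-axes force",q.T@st['ft_force'],"moment",q.T@st['wrist_torque'])
E
```

```text
4.23 [528.  173.5  41.1] [-1.7998e+02  1.0000e-02  1.2350e+02] F [-0.8 -0.2  6. ] gap 35.8 q [ 13.  11. 102.  -0.  67. -21.]
shift m [0.002  0.0349 0.0001] turn [-0.0004  0.0001 -0.0034]
tool-axes force [ 0.32126321 -0.78169421 -6.01348788] moment [ 0.47050478  0.04875149 -0.01653255]
```

Request:
jog_arm --pt "0 -0.01 -0.0005 0 0 0 0.8" --pt "0 -0.02 -0.0005 0 0 0 0.8" --pt "0 -0.03 -0.0005 0 0 0 0.8" --pt "0 -0.04 -0.0005 0 0 0 0.8" --pt "0 -0.049 -0.0005 0 0 0 0.8"

```text
time: 4.65
tool_pos: [487.3, 146.8, 41.1]
tcp_rot: [-180.0, -0.0, 123.5]
ft_force: [2.0, 1.2, 0.4]
finger_gap: 35.8
```

Request:
jog_arm --pt "0 0 0 0 0 0 0.8"

```text
time: 4.73
tool_pos: [486.4, 146.2, 41.1]
tcp_rot: [-179.9, -0.0, 123.5]
ft_force: [-5.3, -3.4, 7.1]
finger_gap: 35.6
```

```bash
python3 go.py 556 194.5 41 123.7
python3 - <<'E'
from bench import r
from h import *
st=r.sense(); q=rot(st['tcp_rot']); print("tool-axes force",q.T@st['ft_force'],"moment",q.T@st['wrist_torque'])
s=r.snapshot("side"); p=s['pixels'][:,:,::-1].copy()
cv2.imwrite(f"pics/side5.png",cv2.resize(p[120:240,230:370],None,fx=5,fy=5,interpolation=2))
s=r.snapshot("top"); p=s['pixels'][:,:,::-1].copy()
cv2.imwrite(f"pics/top5.png",p)
E
```

```text
4.73 [486.4 146.2  41.1] [-1.7989e+02 -2.0000e-02  1.2350e+02] F [-5.3 -3.4  7.1] gap 35.6 q [ 11.   4. 110.  -0.  66. -23.]
shift m [ 0.0018  0.0847 -0.0001] turn [-0.002  -0.0003 -0.0035]
tool-axes force [ 0.12342237 -6.28395115 -7.13327268] moment [ 1.15892841  0.00241089 -0.08619067]
```

View pics/side5.png

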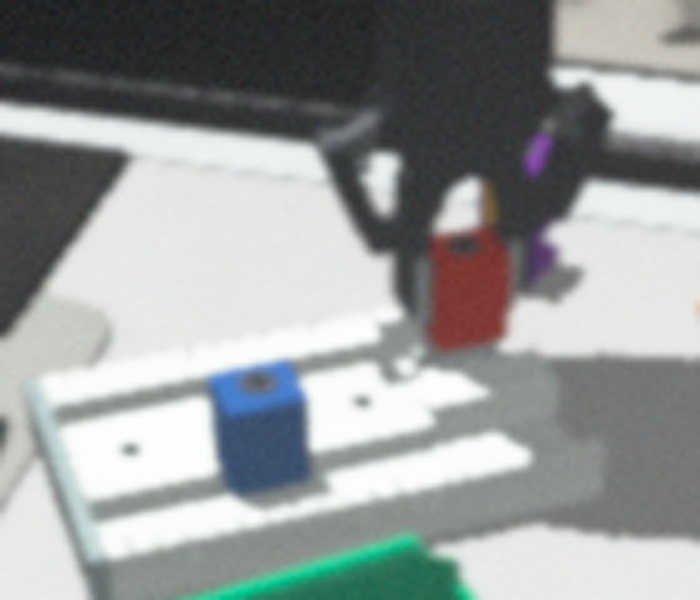

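View pics/top5.png

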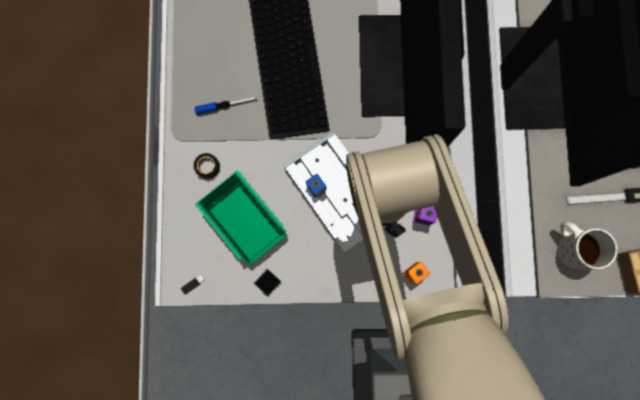

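Request:
jog_arm --pt "0 0 -0.004 0 0 0 0.8" --pt "0 0 -0.008 0 0 0 0.8" --pt "0 0 -0.014 0 0 0 0.8" --pt "0 0 -0.02 0 0 0 0.8"

```text
time: 5.17
tool_pos: [487.9, 147.3, 61.4]
tcp_rot: [-179.9, -0.0, 123.5]
ft_force: [-0.8, 0.3, -3.4]
finger_gap: 36.1
```

```bash
python3 go.py 486 146 181 123.5
```

```text
5.17 [487.9 147.3  61.4] [-1.7995e+02 -2.0000e-02  1.2352e+02] F [-0.8  0.3 -3.4] gap 36.1 q [ 11.   2. 109.   0.  68. -22.]
shift m [-0.     -0.0024 -0.1196] turn [-0.0009 -0.0004  0.0004]
```

Request:
jog_arm --pt "0 0 -0.03 0 0 0 0.8" --pt "0 0 -0.06 0 0 0 0.8" --pt "0 0 -0.09 0 0 0 0.8" --pt "0 0 -0.11 0 0 0 0.8" --pt "0 0 -0.11 0 0 0 0.8"

```text
time: 5.58
tool_pos: [491.6, 148.1, 177.6]
tcp_rot: [179.5, 0.2, 123.5]
ft_force: [1.2, -0.5, -1.3]
finger_gap: 35.4
```

```bash
python3 go.py 481 426 171 128.3
```

```text
5.58 [491.6 148.1 177.6] [179.5    0.2  123.53] F [ 1.2 -0.5 -1.3] gap 35.4 q [ 11.  -5. 103.   0.  81. -22.]
shift m [0.2376 0.1446 0.007 ] turn [ 0.0085  0.0039 -0.0833]
```

Request:
jog_arm --pt "0.02 0.013 0 0 0 0 0.8" --pt "0.05 0.031 0 0 0 0 0.8" --pt "0.08 0.05 0 0 0 0 0.8" --pt "0.11 0.069 0 0 0 -0.02 0.8" --pt "0.14 0.088 0 0 0 -0.04 0.8"

```text
time: 6.0
tool_pos: [483.6, 313.9, 170.0]
tcp_rot: [-179.9, -0.0, 125.8]
ft_force: [0.6, -0.9, -2.5]
finger_gap: 35.6
```

Request:
jog_arm --pt "0.03 0.018 0 0 0 -0.02 0.8" --pt "0.06 0.037 0 0 0 -0.04 0.8" --pt "0.08 0.05 0 0 0 -0.044 0.8" --pt "0.094 0.059 0 0 0 -0.044 0.8" --pt "0.094 0.059 0 0 0 -0.044 0.8"

```text
time: 6.42
tool_pos: [475.6, 426.4, 169.5]
tcp_rot: [-179.9, -0.1, 128.5]
ft_force: [0.5, 0.6, -3.4]
finger_gap: 35.4
```

Request:
jog_arm --pt "0 0 0 0 0 0 0.8" --pt "0 0 0 0 0 0 0.8" --pt "0 0 0 0 0 0 0.8"

```text
time: 6.67
tool_pos: [477.3, 422.2, 170.7]
tcp_rot: [-179.9, 0.0, 128.3]
ft_force: [-0.3, -0.9, -2.4]
finger_gap: 35.6
```

```bash
python3 go.py 481 426 171 128.3;  python3 - <<'E'
from bench import r
from h import *
s=r.snapshot("side"); p=s['pixels'][:,:,::-1].copy()
cv2.imwrite(f"pics/side6.png",cv2.resize(p[130:330,200:380],None,fx=3,fy=3,interpolation=2))
s=r.snapshot("top"); p=s['pixels'][:,:,::-1].copy()
cv2.imwrite(f"pics/top6.png",cv2.resize(p[130:330,170:370],None,fx=3,fy=3,interpolation=2))
E
```

```text
6.67 [477.3 422.2 170.7] [-1.7993e+02  2.0000e-02  1.2828e+02] F [-0.3 -0.9 -2.4] gap 35.6 q [37. 15. 83. -0. 82. -1.]
shift m [ 0.0006  0.0052 -0.0004] turn [-0.0012  0.0003 -0.0004]
```

View pics/side6.png

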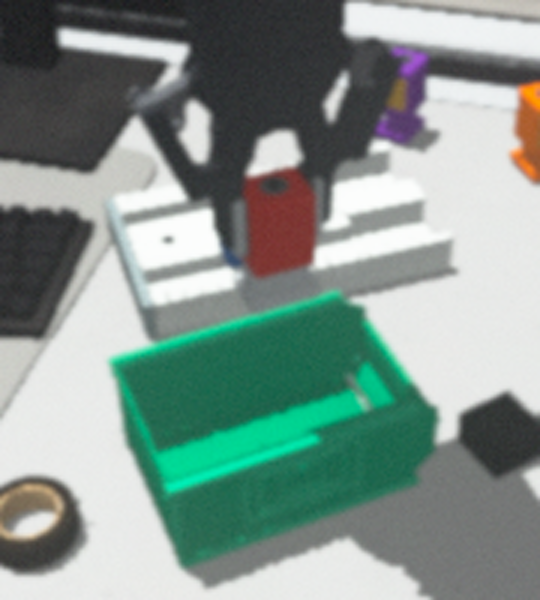

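View pics/top6.png

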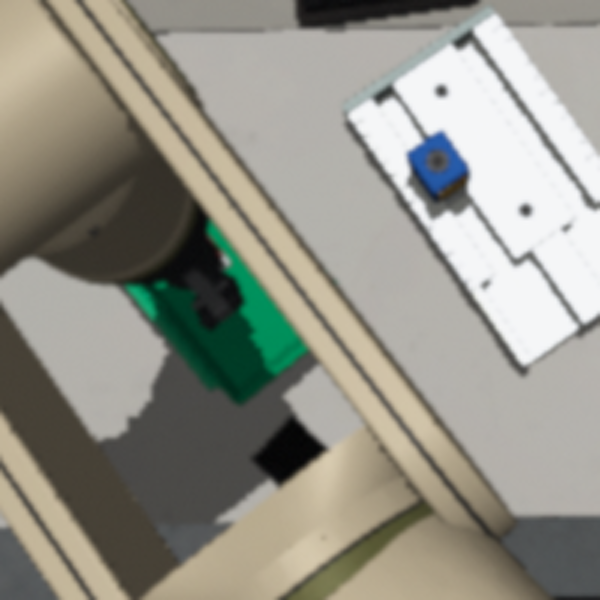

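Request:
jog_arm --pt "0 0.005 0.02 0 0 0 0.8" --pt "0 0.005 0.045 0 0 0 0.8" --pt "0 0.005 0.07 0 0 0 0.8" --pt "0 0.005 0.09 0 0 0 0.8" --pt "0 0.005 0.105 0 0 0 0.8"

```text
time: 7.18
tool_pos: [480.5, 425.0, 64.0]
tcp_rot: [-179.9, 0.0, 128.3]
ft_force: [-0.1, -0.6, -3.6]
finger_gap: 35.4
```

Request:
jog_arm --pt "0 0 0.01 0 0 0 0.8" --pt "0 0 0.018 0 0 0 0.8" --pt "0 0 0.022 0 0 0 0.8" --pt "0 0 0.022 0 0 0 0.8" --pt "0 0 0.022 0 0 0 0.8"

```text
time: 7.6
tool_pos: [481.7, 426.8, 45.2]
tcp_rot: [179.9, 0.0, 128.3]
ft_force: [0.5, 1.0, -2.4]
finger_gap: 35.6
```

```bash
python3 go.py 481 427 35 128.3;  python3 - <<'E'
from bench import r
from h import *
s=r.snapshot("side"); p=s['pixels'][:,:,::-1].copy()
cv2.imwrite(f"pics/side7.png",cv2.resize(p[170:330,210:370],None,fx=4,fy=3.7,interpolation=2))
E
```

```text
7.6 [481.7 426.8  45.2] [179.93   0.   128.32] F [ 0.5  1.  -2.4] gap 35.6 q [37. 23. 87.  0. 70. -1.]
shift m [ 0.0006 -0.0005  0.0102] turn [0.0012 0.     0.0004]
```

View pics/side7.png

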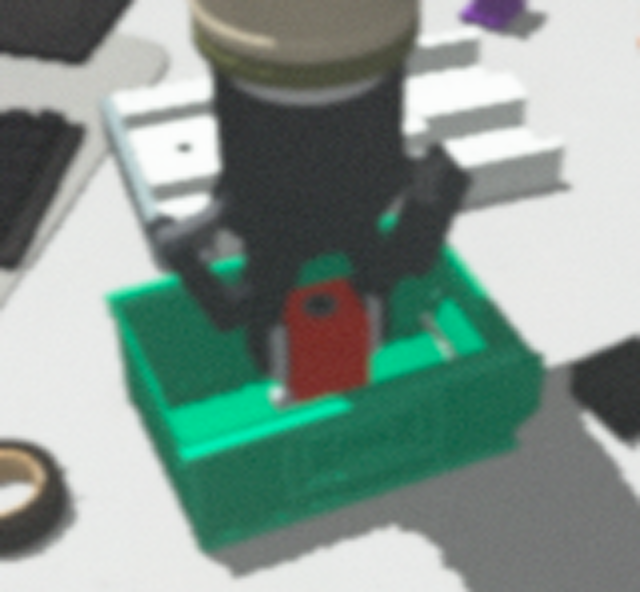

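Request:
jog_arm --pt "0 0 0.004 0 0 0 0.8" --pt "0 0 0.007 0 0 0 0.8" --pt "0 0 0.0085 0 0 0 0.8" --pt "0 0 0.0085 0 0 0 0.8"

```text
time: 7.98
tool_pos: [481.1, 426.5, 35.5]
tcp_rot: [-180.0, -0.0, 128.3]
ft_force: [0.1, -0.1, -2.3]
finger_gap: 35.9
```

Request:
jog_arm --pt "0 0 0.001 0 0 0 0.8" --pt "0 0 0.001 0 0 0 0.8"

```text
time: 8.15
tool_pos: [481.2, 426.6, 35.4]
tcp_rot: [180.0, 0.0, 128.3]
ft_force: [-1.6, -1.4, 2.7]
finger_gap: 35.4
```

```bash
python3 go.py 481 427 35 128.3
```

```text
8.15 [481.2 426.6  35.4] [179.99   0.   128.33] F [-1.6 -1.4  2.7] gap 35.4 q [37. 23. 88. -0. 69. -1.]
shift m [0.0004 0.0001 0.0004] turn [0.0001 0.     0.0006]
```

Request:
jog_arm --pt "0 0 0 0 0 0 0.5" --pt "0 0 0 0 0 0 0.4" --pt "0 0 0 0 0 0 0.3" --pt "0 0 0 0 0 0 0.3" --pt "0 0 0 0 0 0 0.3"

```text
time: 8.57
tool_pos: [481.3, 426.6, 34.9]
tcp_rot: [180.0, 0.0, 128.3]
ft_force: [-0.5, -0.7, -0.1]
finger_gap: 59.6
```

Request:
jog_arm --pt "0 0 -0.01 0 0 0 0.3" --pt "0 0 -0.03 0 0 0 0.3" --pt "0 0 -0.06 0 0 0 0.3" --pt "0 0 -0.09 0 0 0 0.3" --pt "0 0 -0.12 0 0 0 0.3"

```text
time: 8.98
tool_pos: [481.0, 426.4, 156.7]
tcp_rot: [-180.0, -0.0, 128.3]
ft_force: [-0.3, 0.4, -0.7]
finger_gap: 59.7
```

Request:
jog_arm --pt "0 0 -0.03 0 0 0 0.3" --pt "0 0 -0.06 0 0 0 0.3" --pt "0 0 -0.08 0 0 0 0.3" --pt "0 0 -0.08 0 0 0 0.3"

```text
time: 9.32
tool_pos: [483.4, 428.2, 242.8]
tcp_rot: [179.4, 0.0, 128.3]
ft_force: [0.6, -0.1, 1.3]
finger_gap: 59.7
```

```bash
python3 go.py 400 100 235 128.3
```

```text
9.32 [483.4 428.2 242.8] [1.7940e+02 1.0000e-02 1.2833e+02] F [ 0.6 -0.1  1.3] gap 59.7 q [37. 14. 77.  0. 89. -1.]
shift m [-0.2058 -0.269   0.005 ] turn [0.0105 0.0002 0.0006]
```

Next I'll move the arm back out of view to verify.

Request:
jog_arm --pt "-0.12 -0.16 0 0 0 0 0.3" --pt "-0.12 -0.16 0 0 0 0 0.3" --pt "-0.12 -0.16 0 0 0 0 0.3" --pt "-0.12 -0.16 0 0 0 0 0.3" --pt "-0.12 -0.16 0 0 0 0 0.3"

```text
time: 9.73
tool_pos: [428.9, 230.9, 234.5]
tcp_rot: [-180.0, 0.0, 128.3]
ft_force: [0.5, 0.3, 0.6]
finger_gap: 59.9
```

Request:
jog_arm --pt "-0.19 -0.07 0 0 0 0 0.3" --pt "-0.19 -0.07 0 0 0 0 0.3" --pt "-0.19 -0.07 0 0 0 0 0.3" --pt "-0.19 -0.07 0 0 0 0 0.3" --pt "-0.19 -0.07 0 0 0 0 0.3" --pt "-0.19 -0.07 0 0 0 0 0.3"

```text
invalid input at $.targets: expected 1 to 5 rows
```

```bash
python3 go.py 400 -100 235 90;  python3 - <<'E'
from bench import r
from h import *
s=r.snapshot("side"); p=s['pixels'][:,:,::-1].copy()
cv2.imwrite(f"pics/side8.png",cv2.resize(p[150:330,200:380],None,fx=3.3,fy=3.3,interpolation=2))
s=r.snapshot("top"); p=s['pixels'][:,:,::-1].copy()
cv2.imwrite(f"pics/top8.png",cv2.resize(p[120:300,180:440],None,fx=3,fy=3,interpolation=2))
E
```

```text
9.73 [428.9 230.9 234.5] [-1.7996e+02  2.0000e-02  1.2833e+02] F [0.5 0.3 0.6] gap 59.9 q [ 22. -10. 102.  -0.  88. -16.]
shift m [-2.416e-01 -2.279e-01 -2.000e-04] turn [-5.00e-04  6.00e-04  6.69e-01]
```

View pics/side8.png

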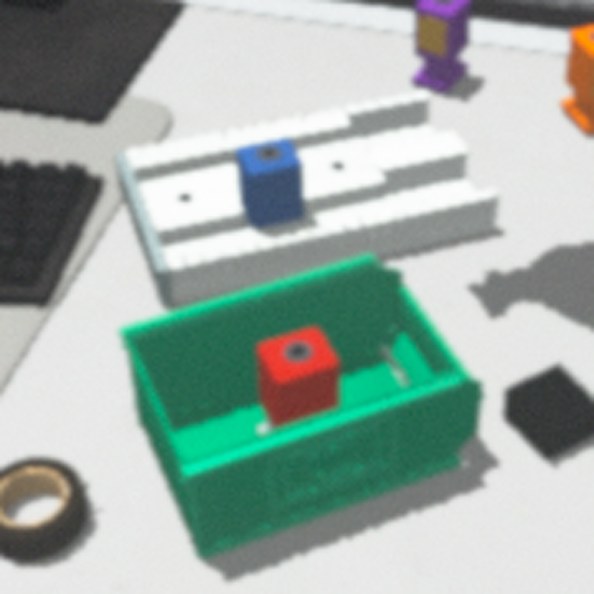

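View pics/top8.png

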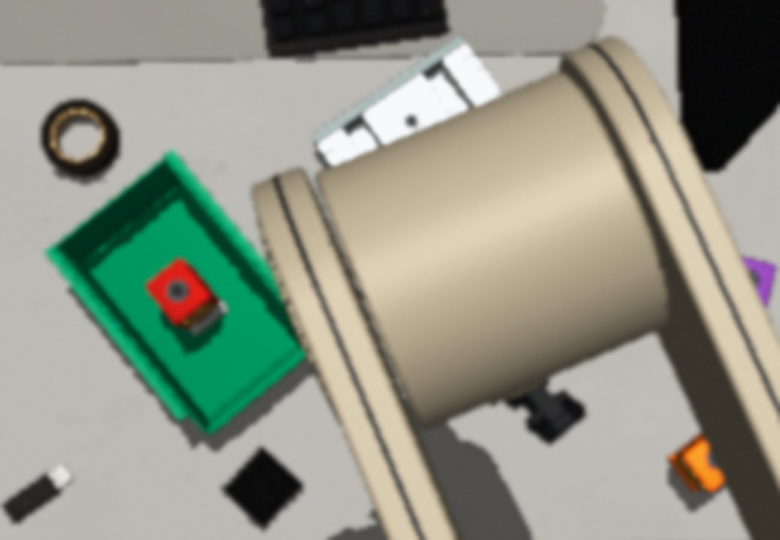

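Request:
jog_arm --pt "0 0 0 0 0 0 0.3" --pt "0 0 0 0 0 0 0.3"

```text
time: 10.0
tool_pos: [430.3, 233.5, 235.2]
tcp_rot: [179.9, -0.0, 128.3]
ft_force: [-0.1, 0.0, 0.2]
finger_gap: 59.5
```

Run:
```python
from bench import r
from h import *
s=r.snapshot("side")
for c in("red","blue","green"):
    for b in blobs(mask(s,c))[:2]:
        rc=cv2.minAreaRect(b); print(c,np.round(rc[0],1),np.round(rc[1],1))
print(r.sense()['ft_force'],r.hand_in())
```

```text
red [290.  262.7] [23.9 23.8]
blue [141.4 288.6] [ 9.8 25.8]
blue [280.9 198.1] [ 8.6 15.9]
green [292.1 268. ] [73.2 97.7]
green [66.7 73.2] [42.6 18.6]
the job is handed in; nothing more can be done
[0.683664   0.21269842 0.12095716] None
```

The red stop is now standing upright on the floor of the green bin, and I handed the job in at about 10 s. I gripped it in its slot, slid it about 84 mm to the open pocket, lifted it straight out and set it down near the bin's centre. I then released it and moved the arm clear.

- **Final pictures:** The side and top views both show the red stop upright in the bin. In the side view the blue stop and the bin are within about 0.3 px of where they started. The arm hid the blue stop in the last top view, so only the side view confirms that one.
- **Forces:** Reported wrist forces stayed below about 10 N, and the reading was near zero at hand-in.
- **Disagreements:** The two cameras differed by about 5–7 mm in y. I resolved this by comparing with the gripper's known position in the pictures, and it was well within the clearances. One move call with six rows was refused, and nothing moved. I skipped that move, so the arm stopped above the table, clear of everything.

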